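# Put the jacks set away and fasten the box

### The job

Put the jacks set away: set the oblong steel dish down flat in the open aluminium box, and then set the pink ball in the dish's square middle well. Then shut the box's lid fully, and after that swing the catch all the way across the lid. Set things down rather than dropping them, and leave everything else on the shelf where it stands.

Things in the scene. Friction and masses are not known exactly. Their poses are not given: they have to be found in the camera images.
- box: open aluminium box fixed to the shelf, outside 170 mm (its x) by 210 mm (its y) by 80 mm high, walls and floor 5 mm thick. Origin: centre of its underside; z up. The lid is hinged along the top of its +x wall; a post with the swivel catch stands against the outside of its -x wall
- lid (a joint): hinged lid of the box, rad: 0 = shut, flat on the rim; about 1.57 = upright; grows as it opens away from the box, to 1.85. A stiff hinge: it stays at any angle; moving it takes about 3 to 6 N near its free edge. It can be pushed over from its outer face
- lid_hinge (a point): middle of the hinge line, on the lid's underside at the top outer edge of the box's +x wall, 80 mm above the shelf. The lid is a plate 170 mm deep from here, 210 mm wide, 6 mm thick; shut, its top is 86 mm above the shelf. Axes turn with the lid: -x runs from hinge to free edge, y along the hinge, z out of the outer (upper) face
- lid_edge (a point): middle of the lid's free edge, on its outer face; moves with the lid; axes as lid_hinge. A lip 50 mm wide, 6 mm thick sticks out 15 mm from this edge, centred 55 mm towards the box's +y
- catch (a joint): steel swivel catch, a flat bar turning level about an upright pin beside the box's -x wall, rad: 0 = lying straight across over the lid (along the box's +x), against its stop; about 1.57 = swung off the lid, along the box's +y. Seen from above it closes clockwise. It stays where left; turning takes about 1 N at the knob
- catch_pivot (a point): axis of the catch, at the bar's underside, 89 mm above the shelf, at x -100, y -60 mm in the box's frame. The bar is 16 mm wide, 12 mm thick (89 to 101 mm above the shelf) and reaches 74 mm out from here
- catch_knob (a point): centre of the top face of the catch's upright round grip, 16 mm across, which stands 32 mm above the bar (101 to 133 mm above the shelf), 65 mm from the pivot
- dish: oblong steel dish with some jacks fixed in its ends, 120 mm (its x) by 58 mm (its y) by 24 mm high, walls and floor 3 mm, about 0.2 kg. Two cross walls leave a square middle well 52 x 52 mm, 21 mm deep. Origin: centre of its underside; z up. Loose on the shelf. It fits in the box either way round
- ball_center (a point): centre of the pink silicone ball, 60 mm across, about 0.12 kg. It starts on a cork ring on the shelf; seated in the dish's middle well its centre is 39 mm above the dish's underside (it rests on the well's four edges) and it stands clear of the shut lid
- ball: the same ball; its origin lies on its surface and turns with it
- ring: cork ring fixed to the shelf on which the ball starts, 52 mm outside, 40 mm inside, 8 mm high; origin: centre of its underside
- cup: bystander: white ceramic cup, 60 mm across, 60 mm high; loose; origin: centre of its underside
- canister: bystander: white plastic screw-top canister, 84 mm across, 130 mm high; loose; origin: centre of its underside
- rack: bystander: wooden marble rack, 90 x 220 x 30 mm, with ten round slots and five marbles; loose; origin: centre of its underside
- top: bystander: dark wooden spool, 56 mm across, 60 mm high; loose; origin: centre of its underside
- dominoes: bystander: closed light wooden case, 60 x 150 x 40 mm; loose; origin: centre of its underside
- tin: bystander: plain steel tin, 70 mm across, 80 mm high; loose; origin: centre of its underside
Mind the look-alikes: they are no part of the job. Leave any orange or yellow look-alike of the ball alone.

How it is judged:
By the outcome, as a careful person would: the job done as asked, in the order asked, and still so for the second after the job is handed in, with the robot touching nothing.
It also fails if it takes over 72 s, if anything falls off the work surface, if the arm or the gripper's body presses on something with over 40 N, if the wrist force passes 120 N, or if a joint passes its speed limit or range.

### The arm

A 7-joint arm with a two-finger parallel gripper is mounted at the origin on the work surface. World frame = base frame: x ahead of the robot, y to its left, z up, the work surface at z = 0. Lengths are in m, angles in rad, forces in N, time in s.
With the tool pointing down it reaches from about 0.4 to 0.85 m from the base axis. Payload 10.4 kg.
Tool frame: the origin (TCP) lies between the finger pads; the fingertips stand 19 mm ahead of it and the grasp point (between the pads) is the TCP; z points along the fingers, x is the direction in which the jaws open and shut, and the axes are right-handed (so a half turn about z gives the same grasp; the last joint's range is limited). The gripper opens to 87 mm and grips with 3 to 60 N. Pads are 19 mm wide; open, the fingers measure 117 mm over their backs; the gripper's body (75 mm by 190 mm) begins 51 mm behind the grasp point.
Start: joints at [1.312, 0.332, -0.065, 1.46, 0.022, 1.35, -0.088], TCP at [0.146, -0.608, 0.242] pointing down, gripper open.
Joint ranges: [-2.6, 2.6], [-0.5, 2.12], [-1.47, 1.34], [0.16, 2.42], [-1.27, 4.41], [0.06, 2.06], [-2.6, 2.6]. Speed limits (rad/s): [2.22, 2.22, 2.79, 2.79, 3.14, 3.14, 3.14].

### API

Orientations are given as a unit quaternion [x, y, z, w].
In Python, from bench import * gives the robot as it stands.
- The arm moves only by the tool step_arm, never from a script. Its argument "commands" is a list of rows, each a list of 6 numbers: the shift along the tool's x, y, z in m, then the turn, a rotation vector about the tool's x, y, z in rad. In form: [[tx, ty, tz, rx, ry, rz], ...]. A call has 1 to 12 rows; each row shifts and turns the commanded pose from where the row before left it, along the tool's axes as they then stand; what a row does not reach is not made up. A row lasts 1/10 s, in which the tool goes at most 50 mm and 8.59 degrees, less where a joint would pass 70% of its speed; a pose out of reach is approached as far as the arm can. A call with a gripper value outside its range is refused whole. "gripper" is the opening, from 0 (shut) to 1 (fully open), set as the call begins (left out, the last holds). The fingers move at their own pace and stop on an object; "grip_force" is the grip in N (left out, the last holds). Time passes only in rows, so rows that do not move let the fingers close. It gives the time, the measured TCP pose, the force and the opening at its end, in the units of the state.
- read_state(): the state, without advancing time (a new reading comes with each control period).
- camera(name): name is "scene" or "top" or "wrist"; returns the picture (384x512x3 uint8, red, green, blue); there is no depth.
- get_calibration(name): a dict with "fx", "fy", "cx", "cy" (pixels), "R" (3x3) and "t" (3): a world point X has camera coordinates R X + t. Camera axes: x right, y down, z forward; pixel columns grow to the right and rows downward; lengths in m; the calibration is good to about 2 mm. A picture is of the moment at which its call begins: read the wrist's pose just before it. get_calibration takes no time and is no camera call; for the wrist camera it gives the pose at the moment of the call.
- close_job(): hands the job in, once; it reports no verdict.
The state is a dict: "time": time; "joint_positions": joint angles; "joint_vel": joint speeds; "joint_torque": joint torques, N m; "ee_pos": TCP position; "eef_rot": TCP orientation; "ft_force": force on the tool from outside, world axes, zero at the start; "torque": the same for the moment, N m; "width": finger opening in m.
Only numpy, scipy, OpenCV 4.12 (cv2) and the standard library are available. Lean on these libraries where they do the work, as an engineer would, in place of code of your own. Each camera call takes 0.05 s, during which the arm holds its last target. There are 200 camera calls.

## Working session

There is one attempt and no reset: what is moved stays moved. The work goes in short steps, Python scripts to look and compute and a tool call to move; the robot and the scene stay as the last step left them, time stands still between calls to the robot, and variables do not carry over. Pictures are saved under pics/ and viewed, on a budget of 10 in all, crops included, one or two more only if the job needs it, and the job is handed in when it is done.

Besides the shell and the picture viewer there is one more tool, called after "Emit:" as name(argument=value, ...), one argument or row to a line, values as JSON. step_arm: Moves the arm, as the interface text tells. Its arguments: {"type":"object","properties":{"commands":{"type":"array","items":{"type":"array","items":{"type":"number"}}},"gripper":{"type":"number"},"grip_force":{"type":"number"}},"required":["commands"]}

```bash
mkdir -p pics; python3 - <<'E'
from bench import *
import cv2,numpy as np
s=read_state();print({k:np.round(v,3).tolist() for k,v in s.items()})
for n in ("scene","top"):
    c=get_calibration(n);print(n,{k:np.round(v,3).tolist() for k,v in c.items()})
    cv2.imwrite(f"pics/{n}0.png",camera(n)[:,:,::-1])
E
```

```text
{'time': 0.0, 'joint_positions': [1.312, 0.333, -0.065, 1.461, 0.022, 1.35, -0.089], 'joint_vel': [0.0, -0.001, -0.0, -0.001, -0.0, 0.0, -0.0], 'joint_torque': [-0.0, -62.325, 0.024, -38.99, -0.061, 0.04, 0.0], 'ee_pos': [0.146, -0.607, 0.241], 'eef_rot': [0.785, -0.619, -0.001, -0.0], 'ft_force': [-0.471, -0.616, 0.675], 'torque': [0.023, -0.014, -0.015], 'width': 0.087}
scene {'fx': 381.0, 'fy': 381.0, 'cx': 253.694, 'cy': 191.496, 'R': [[0.123, 0.992, -0.018], [0.618, -0.091, -0.781], [-0.776, 0.085, -0.625]], 't': [-0.075, -0.276, 1.428]}
top {'fx': 466.798, 'fy': 466.798, 'cx': 253.992, 'cy': 191.389, 'R': [[0.019, -1.0, -0.003], [-0.987, -0.018, -0.163], [0.163, 0.006, -0.987]], 't': [0.002, 0.592, 1.155]}
```

View pics/top0.png

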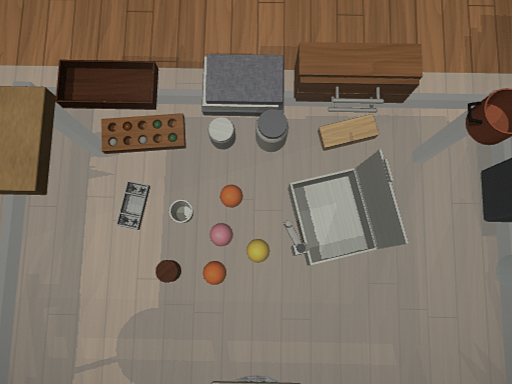

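View pics/scene0.png

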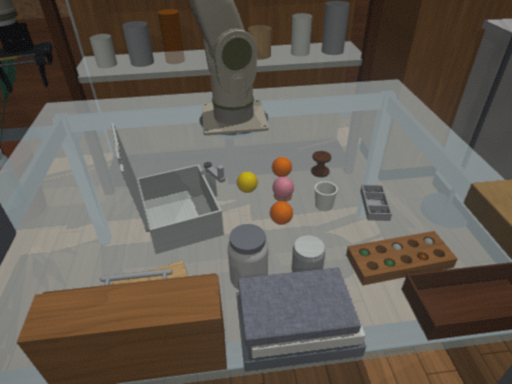

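Top view: dish at (134,205), pink ball (221,234), box centred near (333,220) with lid to the right (open past upright), catch around (294,237). I'll zoom in on the box and dish.

```bash
cat > h.py <<'E'
from bench import *
import cv2,numpy as np
from scipy.spatial.transform import Rotation as Ro
def ray(c,px,z):
    "pixels (n,2) -> world points on plane z"
    px=np.atleast_2d(px).astype(float);R=np.array(c["R"]);t=np.array(c["t"])
    d=np.c_[(px[:,0]-c["cx"])/c["fx"],(px[:,1]-c["cy"])/c["fy"],np.ones(len(px))]@R
    o=-R.T@t
    return o+d*((z-o[2])/d[:,2])[:,None]
def tri(obs):
    "[(calib,px),...] -> least squares ray crossing"
    A=np.zeros((3,3));b=np.zeros(3)
    for c,p in obs:
        o=-np.array(c["R"]).T@np.array(c["t"]);d=ray(c,p,0)[0]-o;d/=np.linalg.norm(d)
        M=np.eye(3)-np.outer(d,d);A+=M;b+=M@o
    return np.linalg.solve(A,b)
def proj(c,X):
    p=np.atleast_2d(X)@np.array(c["R"]).T+np.array(c["t"])
    return np.c_[c["fx"]*p[:,0]/p[:,2]+c["cx"],c["fy"]*p[:,1]/p[:,2]+c["cy"]]
def blob(im,f):
    m=f(cv2.cvtColor(im,cv2.COLOR_RGB2HSV)).astype(np.uint8)
    n,l,s,ce=cv2.connectedComponentsWithStats(m)
    return [(s[i].tolist(),ce[i].round(1).tolist()) for i in range(1,n) if s[i][4]>40]
E
python3 - <<'E'
from h import *
t=cv2.imread("pics/top0.png");s=cv2.imread("pics/scene0.png")
a=cv2.resize(t[145:270,275:415],None,fx=4,fy=4,interpolation=cv2.INTER_CUBIC)
b=cv2.resize(t[175:235,110:160],None,fx=4,fy=4,interpolation=cv2.INTER_CUBIC)
o=np.zeros((500,760,3),np.uint8);o[:,:560]=a;o[:240,560:]=b
o[250:500,560:760]=cv2.resize(s[155:205,195:235],(200,250),interpolation=cv2.INTER_CUBIC)
cv2.imwrite("pics/crop.png",o)
pink=lambda h:(h[...,0]>160)&(h[...,0]<178)&(h[...,1]>70)&(h[...,2]>120)
for n,im in(("top",t),("scene",s)):
    B=blob(im[:,:,::-1].copy(),pink);print(n,B)
    if n=="top":print(ray(get_calibration(n),[x[1] for x in B],0.036))
E
```

```text
top [([211, 225, 17, 20, 141], [217.9, 234.8])]
[[0.47899623 0.10357891 0.036     ]]
scene [([274, 177, 20, 16, 228], [283.8, 184.5])]
```

View pics/crop.png

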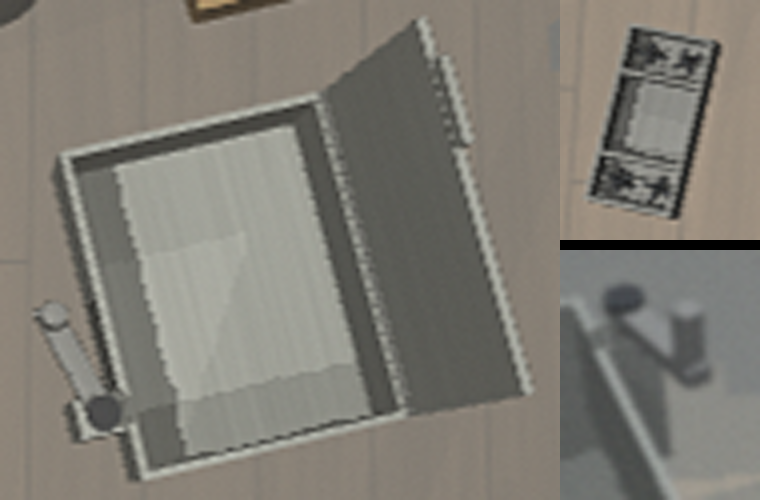

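The crop shows the box rim corners at (62,155),(145,478),(407,412),(320,95), the pivot at (103,411), the knob at (53,315), the dish corners on the right, and the lid's free edge from (420,18) to (530,392).

```bash
python3 - <<'E'
from h import *
np.set_printoptions(precision=4,suppress=True)
c=get_calibration("top")
f=lambda p,o:(np.array(p)+.5)/4-.5+np.array(o)
B=ray(c,f([(62,155),(145,478),(407,412),(320,95)],(275,145)),.08)[:,:2]
print("box",B,B.mean(0),"sides",np.linalg.norm(B-np.roll(B,-1,0),axis=1))
ex=(B[2]+B[3]-B[0]-B[1]);print("yaw ex",np.degrees(np.arctan2(ex[1],ex[0])))
ey=(B[0]+B[3]-B[2]-B[1]);print("yaw ey",np.degrees(np.arctan2(ey[1],ey[0])))
print("pivot",ray(c,f((103,411),(275,145)),.105),"knob",ray(c,f((53,315),(275,145)),.133))
D=ray(c,f(np.array([(632,27),(718,42),(678,217),(590,200)])-[560,0],(110,175)),.024)[:,:2]
print("dish",D,D.mean(0),np.linalg.norm(D-np.roll(D,-1,0),axis=1)); e=D[0]+D[1]-D[2]-D[3];print(np.degrees(np.arctan2(e[1],e[0])))
im=cv2.imread("pics/top0.png");
cs=get_calibration("scene")
print("ball tri",tri([(c,(220.5,234.5)),(cs,(283.5,187.5))]))
print("ball top",ray(c,(220.8,234.3),.038))
for z in(.2,.22,.24,.245,.25):print(z,ray(c,f([(420,18),(530,392)],(275,145)),z).mean(0))
# gripper tool axis
print(Ro.from_quat(read_state()["eef_rot"]).as_matrix())
# all blobs of ball from sat
h=cv2.cvtColor(im,cv2.COLOR_BGR2HSV);print(h[224:246,220],"\n")
E
```

```text
box [[ 0.6084 -0.0778]
 [ 0.4085 -0.1297]
 [ 0.4516 -0.2908]
 [ 0.6499 -0.2406]] [ 0.5296 -0.1847] sides [0.2065 0.1667 0.2045 0.168 ]
yaw ex -75.36127503803895
yaw ey 14.38427030213774
pivot [[ 0.4476 -0.1016  0.105 ]] knob [[ 0.5023 -0.0692  0.133 ]]
dish [[0.6164 0.3476]
 [0.6073 0.2902]
 [0.4914 0.3098]
 [0.5014 0.3678]] [0.5541 0.3289] [0.0581 0.1175 0.0588 0.1167]
-9.786066476037217
ball tri [0.4804 0.098  0.0298]
ball top [[0.4803 0.096  0.038 ]]
0.2 [ 0.5638 -0.3004  0.2   ]
0.22 [ 0.5605 -0.2945  0.22  ]
0.24 [ 0.5573 -0.2886  0.24  ]
0.245 [ 0.5565 -0.2871  0.245 ]
0.25 [ 0.5557 -0.2857  0.25  ]
[[ 0.2337 -0.9723 -0.0004]
 [-0.9723 -0.2337  0.0012]
 [-0.0013  0.0001 -1.    ]]
[[178  91 120]
 [177  87 137]
 [178  88 147]
 [178  88 157]
 [178  88 165]
 [178  89 171]
 [178  83 170]
 [177  78 170]
 [177  71 170]
 [177  64 172]
 [177  59 170]
 [176  60 170]
 [177  57 170]
 [177  61 171]
 [177  71 169]
 [177  80 170]
 [177  88 171]
 [177  90 165]
 [178  89 158]
 [178  89 149]
 [178  90 136]
 [179  85 120]]
```

Emit:
step_arm(
  commands=[
    [-0.0371,-0.0313,0,0,0,0],
    [-0.0371,-0.0313,0,0,0,0],
    [-0.0371,-0.0313,0,0,0,0],
    [-0.0371,-0.0313,0,0,0,0],
    [-0.0371,-0.0313,0,0,0,0],
    [-0.0371,-0.0313,0,0,0,0],
    [-0.0371,-0.0313,0,0,0,0],
    [-0.0371,-0.0313,0,0,0,0],
    [-0.0371,-0.0313,0,0,0,0],
    [-0.0371,-0.0313,0,0,0,0],
    [-0.0371,-0.0313,0,0,0,0],
    [-0.0371,-0.0313,0,0,0,0],
  ],
  gripper=1,
)

```text
time: 1.3
ee_pos: [0.4075, -0.0852, 0.2415]
eef_rot: [0.785, -0.619, 0.0, 0.0]
ft_force: [0.3, -0.7, 0.3]
width: 0.0872
```

Emit:
step_arm(
  commands=[
    [-0.0371,-0.0313,0,0,0,0],
    [-0.0371,-0.0313,0,0,0,0],
    [-0.037,-0.0222,0,0,0,0],
    [-0.037,-0.0222,0,0,0,0],
    [-0.037,-0.0222,0,0,0,0],
    [-0.037,-0.0222,0,0,0,0],
    [-0.037,-0.0222,0,0,0,0],
    [-0.037,-0.0222,0,0,0,0],
    [-0.037,-0.0222,0,0,0,0],
    [-0.037,-0.0222,0,0,0,0],
  ],
)

```text
time: 2.3
ee_pos: [0.5547, 0.3303, 0.2407]
eef_rot: [0.785, -0.619, -0.0, 0.001]
ft_force: [0.5, -0.3, 0.2]
width: 0.0869
```

Emit:
step_arm(
  commands=[
    [0,0,0.004,0,0,-0.144],
    [0,0,0.004,0,0,-0.144],
    [0,0,0.004,0,0,-0.144],
    [0,0,0.004,0,0,-0.144],
    [0,0,0.004,0,0,-0.144],
    [0,0,0.004,0,0,-0.144],
    [0,0,0.004,0,0,-0.144],
    [0,0,0.004,0,0,-0.144],
    [0,0,0.004,0,0,-0.144],
    [0,0,0.004,0,0,-0.144],
    [0,0,0.004,0,0,-0.144],
    [0,0,0.004,0,0,-0.144],
  ],
)

```text
time: 3.5
ee_pos: [0.5543, 0.3287, 0.1929]
eef_rot: [0.98, 0.198, -0.0, 0.0]
ft_force: [0.0, -0.5, -0.7]
width: 0.0872
```

Emit:
step_arm(
  commands=[
    [0,0,0.004,0,0,-0.144],
    [0,0,0.004,0,0,-0.144],
    [0,0,0.004,0,0,-0.144],
    [0,0,0.004,0,0,-0.144],
    [0,0,0.004,0,0,-0.144],
    [0,0,0.004,0,0,-0.144],
    [0,0,0.004,0,0,-0.144],
    [0,0,0,0,0,0],
    [0,0,0,0,0,0],
  ],
)

```text
time: 4.4
ee_pos: [0.5542, 0.3289, 0.1652]
eef_rot: [0.766, 0.643, -0.0, -0.0]
ft_force: [0.8, -0.1, 0.3]
width: 0.087
```

```bash
cat >> h.py <<'E'
def st():
    s=read_state();M=Ro.from_quat(s["eef_rot"]).as_matrix()
    print("t",round(s["time"],2),"p",np.round(s["ee_pos"],4),"jaw",round(np.degrees(np.arctan2(M[1,0],M[0,0])),2),"tilt",np.round(M[:2,2],3),"F",np.round(s["ft_force"],1),"w",round(s["width"],4),"q",np.round(s["joint_positions"],2))
    return s,M
def rel(xyz,yaw=None):
    "shift in tool axes to world xyz; turn rz to jaw yaw (deg)"
    s,M=st();print("shift",np.round(M.T@(np.array(xyz)-s["ee_pos"]),4),end=" ")
    if yaw is not None:
        a=(yaw-np.degrees(np.arctan2(M[1,0],M[0,0]))+180)%360-180;print("rz",round(-np.radians(a),4),end="")
    print()
E
python3 - <<'E'
from h import *
rel([.554,.329,.16],80.2)
c=get_calibration("wrist");cv2.imwrite("pics/w1.png",camera("wrist")[:,:,::-1])
import json;json.dump({k:np.array(v).tolist() for k,v in c.items()},open("w1.json","w"))
D=[[.6164,.3476,.024],[.6073,.2902,.024],[.4914,.3098,.024],[.5014,.3678,.024],[.554,.329,.003]]
print(proj(c,D).round(0))
E
```

```text
t 4.4 p [0.5542 0.3289 0.1652] jaw 80.02 tilt [-0.001 -0.   ] F [ 0.8 -0.1  0.3] w 0.087 q [ 0.23  0.85 -1.36  1.45  0.82  1.49  0.29]
shift [ 0.0001 -0.0002  0.0052] rz -0.0031
[[285. 254.]
 [221. 255.]
 [216. 123.]
 [289. 123.]
 [253. 186.]]
```

View pics/w1.png

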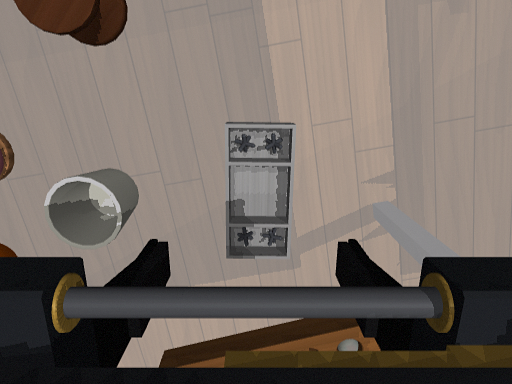

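The wrist view shows the dish's top corners at about (226,124), (295,124), (291,258) and (226,257), roughly 6 px from the prediction.

```bash
python3 - <<'E'
from h import *
import json
c=json.load(open("w1.json"))
D=ray(c,[(291,258),(226,257),(226,124),(295,124)],.024)[:,:2]
print(D.round(4),D.mean(0),np.linalg.norm(D-np.roll(D,-1,0),axis=1));e=D[0]+D[1]-D[2]-D[3];yaw=np.degrees(np.arctan2(e[1],e[0]));print(yaw)
rel([*D.mean(0),.032],yaw+90)
E
```

```text
[[0.621  0.3523]
 [0.6098 0.2942]
 [0.4937 0.3173]
 [0.5033 0.3722]] [0.55695721 0.33401005] [0.05912968 0.11833107 0.05577863 0.11931078]
-10.41717646207473
t 4.45 p [0.5543 0.329  0.1655] jaw 80.04 tilt [-0.  0.] F [ 0.1 -0.5  0.5] w 0.0871 q [ 0.23  0.85 -1.36  1.45  0.82  1.49  0.29]
shift [0.0054 0.0018 0.1335] rz 0.0079
```

Emit:
step_arm(
  commands=[
    [0.0045,0.0018,0.02,0,0,0.008],
    [0,0,0.03,0,0,0],
    [0,0,0.03,0,0,0],
    [0,0,0.025,0,0,0],
    [0,0,0.018,0,0,0],
    [0,0,0.0105,0,0,0],
    [0,0,0,0,0,0],
    [0,0,0,0,0,0],
  ],
)

```text
time: 5.25
ee_pos: [0.5571, 0.3335, 0.0329]
eef_rot: [0.767, 0.641, 0.001, -0.0]
ft_force: [-0.3, 0.5, 0.8]
width: 0.0869
```

Emit:
step_arm(
  commands=[
    [0,0,0,0,0,0],
    [0,0,0,0,0,0],
    [0,0,0,0,0,0],
    [0,0,0,0,0,0],
    [0,0,0,0,0,0],
    [0,0,0,0,0,0],
    [0,0,0,0,0,0],
  ],
  gripper=0,
  grip_force=25,
)

```text
time: 5.95
ee_pos: [0.5569, 0.3332, 0.0322]
eef_rot: [0.767, 0.642, 0.0, 0.0]
ft_force: [-0.2, -0.6, 2.9]
width: 0.0575
```

```bash
python3 - <<'E'
from h import *
st()
E
```

```text
t 5.95 p [0.5569 0.3332 0.0322] jaw 79.81 tilt [0. 0.] F [-0.2 -0.6  2.9] w 0.0575 q [ 0.19  0.97 -1.24  1.55  0.94  1.31  0.23]
```

Emit:
step_arm(
  commands=[
    [0,0,-0.02,0,0,0],
    [0,0,-0.045,0,0,0],
    [0,0,-0.045,0,0,0],
    [0,0,-0.045,0,0,0],
    [0,0,-0.045,0,0,0],
    [-0.0468,0.0059,0,0,0,0],
    [-0.0468,0.0059,0,0,0,0],
    [-0.0468,0.0059,0,0,0,0],
    [-0.0468,0.0059,0,0,0,0],
    [-0.0468,0.0059,0,0,0,0],
    [-0.0468,0.0059,0,0,0,0],
  ],
)

```text
time: 7.05
ee_pos: [0.5413, 0.0489, 0.233]
eef_rot: [0.767, 0.642, -0.0, 0.0]
ft_force: [0.1, 0.1, -1.1]
width: 0.0576
```

Emit:
step_arm(
  commands=[
    [-0.0468,0.0059,0,0,0,0],
    [-0.0468,0.0059,0,0,0,0],
    [-0.0468,0.0059,0,0,0,0],
    [-0.0468,0.0059,0,0,0,0],
    [-0.0468,0.0059,0,0,0,0],
    [0,0,0,0,0,0.1423],
    [0,0,0,0,0,0.1423],
    [0,0,0,0,0,0.1423],
    [0,0,0,0,0,0.1423],
    [0,0,0,0,0,0.1423],
    [0,0,0,0,0,0.1423],
    [0,0,0,0,0,0.1423],
  ],
)

```text
time: 8.25
ee_pos: [0.5296, -0.1842, 0.2331]
eef_rot: [0.981, 0.195, 0.0, 0.0]
ft_force: [-0.2, -0.2, -2.0]
width: 0.0579
```

Emit:
step_arm(
  commands=[
    [0,0,0,0,0,0.1423],
    [0,0,0,0,0,0],
    [0,0,0,0,0,0],
  ],
)

```text
time: 8.55
ee_pos: [0.5296, -0.1845, 0.2327]
eef_rot: [0.992, 0.129, 0.0, 0.0]
ft_force: [0.8, -0.1, -1.4]
width: 0.0582
```

```bash
python3 - <<'E'
from h import *
rel([.530,-.185,.05],14.6)
o=np.hstack([camera("wrist"),camera("top")[140:270,250:420].repeat(1,0)]) if 0 else None
w=camera("wrist");t=cv2.resize(camera("top")[130:280,250:420],(435,384),interpolation=cv2.INTER_CUBIC)
o=np.hstack([w,t])[:,:,::-1];cv2.imwrite("pics/place.png",cv2.resize(o,None,fx=.84,fy=.84))
E
```

```text
t 8.55 p [ 0.5296 -0.1845  0.2327] jaw 14.88 tilt [ 0.    -0.001] F [ 0.8 -0.1 -1.4] w 0.0582 q [ 1.19  0.43 -1.18  1.6   0.4   1.38  0.22]
shift [0.0002 0.0004 0.1827] rz 0.0049
```

View pics/place.png

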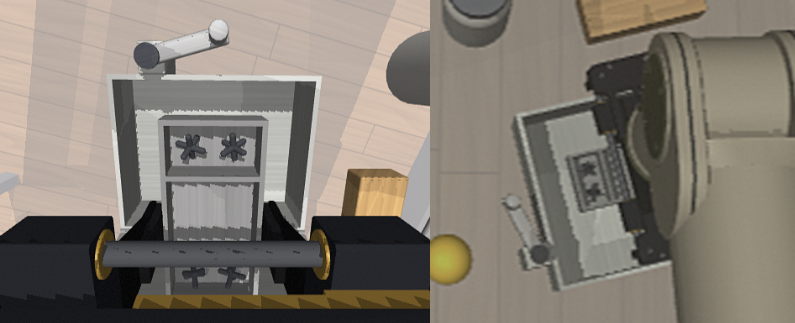

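The dish hangs centred and square over the box in both views. The arm link passes near the lid on the descent, so I'll check the scene view.

```bash
python3 - <<'E'
from h import *
cv2.imwrite("pics/s2.png",cv2.resize(camera("scene")[60:270,60:320],None,fx=2,fy=2)[:,:,::-1])
E
```

```text
(no output)
```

View pics/s2.png

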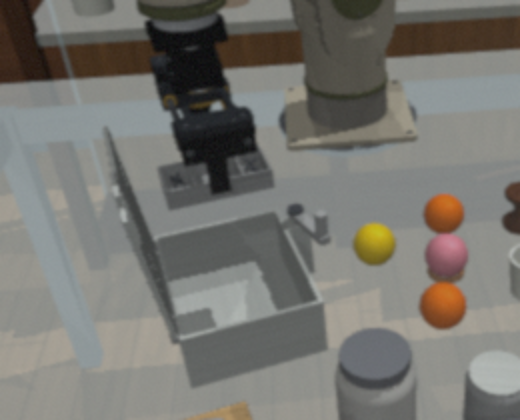

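Scene view: the wrist flange stands a full gripper length above the body, so the lid clears the descent. I'll go down slowly.

Emit:
step_arm(
  commands=[
    [0,0,0.035,0,0,0.005],
    [0,0,0.035,0,0,0],
    [0,0,0.03,0,0,0],
    [0,0,0.025,0,0,0],
    [0,0,0.02,0,0,0],
    [0,0,0.015,0,0,0],
    [0,0,0.01,0,0,0],
    [0,0,0.008,0,0,0],
    [0,0,0.006,0,0,0],
    [0,0,0,0,0,0],
    [0,0,0,0,0,0],
  ],
)

```text
time: 9.8
ee_pos: [0.53, -0.1851, 0.0485]
eef_rot: [0.992, 0.125, 0.0, 0.0]
ft_force: [0.1, -0.5, -1.3]
width: 0.058
```

Emit:
step_arm(
  commands=[
    [0,0,0.003,0,0,0],
    [0,0,0.003,0,0,0],
    [0,0,0.003,0,0,0],
    [0,0,0.002,0,0,0],
    [0,0,0,0,0,0],
    [0,0,0,0,0,0],
  ],
)

```text
time: 10.4
ee_pos: [0.5297, -0.185, 0.0372]
eef_rot: [0.992, 0.125, -0.0, 0.0]
ft_force: [-0.6, 0.1, 1.6]
width: 0.0579
```

Emit:
step_arm(
  commands=[
    [0,0,0,0,0,0],
    [0,0,0,0,0,0],
    [0,0,0,0,0,0],
    [0,0,0,0,0,0],
    [0,0,-0.013,0,0,0],
    [0,0,-0.03,0,0,0],
    [0,0,-0.04,0,0,0],
    [0,0,-0.04,0,0,0],
    [0,0,-0.04,0,0,0],
  ],
  gripper=1,
)

```text
time: 11.3
ee_pos: [0.5296, -0.1846, 0.2026]
eef_rot: [0.992, 0.125, 0.0, 0.0]
ft_force: [0.4, -1.1, 0.0]
width: 0.0868
```

Emit:
step_arm(
  commands=[
    [0.0033,-0.0408,0,0,0,0],
    [0.0033,-0.0408,0,0,0,0],
    [0.0033,-0.0408,0,0,0,0],
    [0.0033,-0.0408,0,0,0,0],
    [0.0033,-0.0408,0,0,0,0],
    [0.0033,-0.0408,0,0,0,0],
    [0.0033,-0.0408,0,0,0,0],
    [0,0,0,0,0,-0.094],
    [0,0,0,0,0,0],
  ],
)

```text
time: 12.2
ee_pos: [0.4812, 0.0988, 0.2008]
eef_rot: [0.985, 0.173, 0.0, 0.0]
ft_force: [-0.1, 0.7, -0.2]
width: 0.087
```

```bash
python3 - <<'E'
from h import *
rel([.480,.097,.040],20)
c=get_calibration("wrist");w=camera("wrist");cv2.imwrite("pics/w3.png",w[:,:,::-1])
print("pred",proj(c,[.480,.097,.0304]))
B=blob(w,lambda h:(h[...,0]>165)&(h[...,1]>50)&(h[...,2]>90));print(B)
for b in B:
  x,y,W,H,a=b[0]
  if a>1500: print(b, ray(c,[x+W/2-.5,y+H/2-.5],.0304))
E
```

```text
t 12.2 p [0.4812 0.0988 0.2008] jaw 19.96 tilt [ 0.001 -0.001] F [-0.1  0.7 -0.2] w 0.087 q [ 0.88  0.3  -1.33  1.81  0.31  1.27 -0.18]
shift [-0.0018  0.0012  0.1608] rz -0.0006
pred [[249.36354225 185.76582094]]
[([221, 155, 64, 64, 3130], [252.3, 186.7])]
([221, 155, 64, 64, 3130], [252.3, 186.7]) [[0.48301271 0.09733803 0.0304    ]]
```

View pics/w3.png

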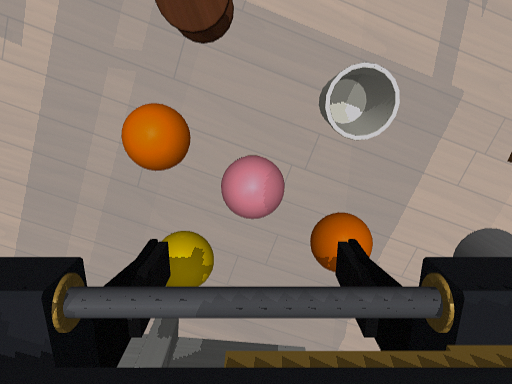

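The pink ball is at (252.5,186.5), and the finger strips to its left and right are clear of its neighbours.

Emit:
step_arm(
  commands=[
    [0,0.002,0.04,0,0,0],
    [0,0,0.04,0,0,0],
    [0,0,0.035,0,0,0],
    [0,0,0.025,0,0,0],
    [0,0,0.0135,0,0,0],
    [0,0,0.007,0,0,0],
    [0,0,0,0,0,0],
  ],
)

```text
time: 12.95
ee_pos: [0.4824, 0.0951, 0.0396]
eef_rot: [0.985, 0.17, -0.0, -0.0]
ft_force: [0.3, -0.3, 0.3]
width: 0.0873
```

Emit:
step_arm(
  commands=[
    [0,0,0,0,0,0],
    [0,0,0,0,0,0],
    [0,0,0,0,0,0],
    [0,0,0,0,0,0],
    [0,0,0,0,0,0],
    [0,0,0,0,0,0],
  ],
  gripper=0,
  grip_force=12,
)

```text
time: 13.55
ee_pos: [0.4824, 0.0955, 0.0398]
eef_rot: [0.985, 0.171, 0.0, 0.0]
ft_force: [0.6, -0.3, 2.2]
width: 0.059
```

Emit:
step_arm(
  commands=[
    [0,0,-0.01,0,0,0],
    [0,0,-0.03,0,0,0],
    [0,0,-0.04,0,0,0],
    [0,0,-0.04,0,0,0],
    [0,0,-0.04,0,0,0],
    [0,0,0,0,0,0],
  ],
)

```text
time: 14.15
ee_pos: [0.4841, 0.0968, 0.2043]
eef_rot: [0.985, 0.171, 0.003, 0.001]
ft_force: [0.8, -0.4, -1.8]
width: 0.0593
```

```bash
python3 - <<'E'
from h import *
rel([.5297,-.185,.1],14.3)
# dish and clear view of box
c=get_calibration("top");t=camera("top");cv2.imwrite("pics/top3.png",cv2.resize(t[145:270,275:415],None,fx=4,fy=4,interpolation=cv2.INTER_CUBIC)[:,:,::-1])
D=np.array([(.5297,-.185)]);print((proj(c,[.5297,-.185,.029])-[275,145])*4+1.5)
E
```

```text
t 14.15 p [0.4841 0.0968 0.2043] jaw 19.71 tilt [0.006 0.   ] F [ 0.8 -0.4 -1.8] w 0.0593 q [ 0.89  0.3  -1.33  1.81  0.31  1.27 -0.18]
shift [-0.0528  0.2804  0.1046] rz 0.0945
[[220.78567812 291.39660328]]
```

View pics/top3.png

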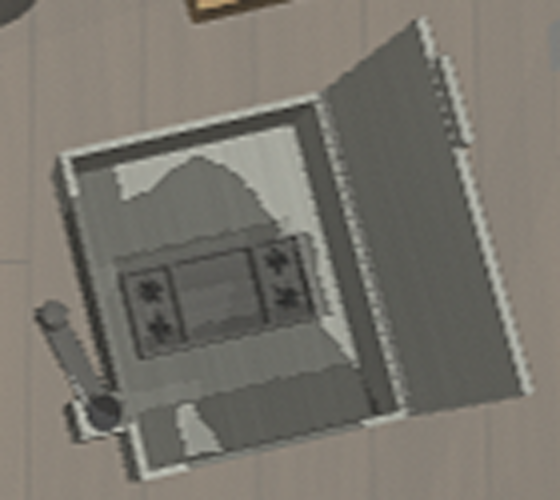

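Top view: the dish lies flat and square in the box at about (219,295), and the ball is held. Next I'll carry the ball over.

Emit:
step_arm(
  commands=[
    [-0.0075,0.0401,0,0,0,0],
    [-0.0075,0.0401,0,0,0,0],
    [-0.0075,0.0401,0,0,0,0],
    [-0.0075,0.0401,0,0,0,0],
    [-0.0075,0.0401,0,0,0,0],
    [-0.0075,0.0401,0,0,0,0],
    [-0.0075,0.0401,0,0,0,0],
    [0,0,0.02,0,0,0.0945],
    [0,0,0.04,0,0,0],
    [0,0,0.04,0,0,0],
    [0,0,0,0,0,0],
    [0,0,0,0,0,0],
  ],
)

```text
time: 15.4
ee_pos: [0.5269, -0.1858, 0.0995]
eef_rot: [0.992, 0.125, -0.001, -0.001]
ft_force: [0.6, -0.1, -0.5]
width: 0.0594
```

```bash
python3 - <<'E'
from h import *
rel([.5297,-.1855,.0535],14.3)
E
```

```text
t 15.4 p [ 0.5269 -0.1858  0.0995] jaw 14.33 tilt [-0.001  0.001] F [ 0.6 -0.1 -0.5] w 0.0594 q [ 1.12  0.56 -1.08  1.76  0.53  1.16  0.12]
shift [0.0028 0.0005 0.046 ] rz 0.0005
```

Emit:
step_arm(
  commands=[
    [0.0028,0.0005,0.01,0,0,0],
    [0,0,0.015,0,0,0],
    [0,0,0.008,0,0,0],
    [0,0,0.004,0,0,0],
    [0,0,0.003,0,0,0],
    [0,0,0.002,0,0,0],
    [0,0,0,0,0,0],
    [0,0,0,0,0,0],
  ],
)

```text
time: 16.2
ee_pos: [0.5303, -0.1863, 0.0578]
eef_rot: [0.992, 0.124, 0.0, 0.0]
ft_force: [-0.4, 0.3, -2.0]
width: 0.0589
```

Emit:
step_arm(
  commands=[
    [0,0,0.0015,0,0,0],
    [0,0,0.0015,0,0,0],
    [0,0,0,0,0,0],
    [0,0,0,0,0,0],
  ],
)

```text
time: 16.6
ee_pos: [0.5301, -0.1863, 0.0545]
eef_rot: [0.992, 0.124, -0.0, 0.0]
ft_force: [0.2, 0.1, -1.6]
width: 0.0595
```

Emit:
step_arm(
  commands=[
    [0,0,0.001,0,0,0],
    [0,0,0,0,0,0],
    [0,0,0,0,0,0],
  ],
)

```text
time: 16.9
ee_pos: [0.5301, -0.1863, 0.0536]
eef_rot: [0.992, 0.124, -0.0, 0.0]
ft_force: [-0.1, 1.0, -0.8]
width: 0.0592
```

Emit:
step_arm(
  commands=[
    [0,0,0.001,0,0,0],
    [0,0,0,0,0,0],
    [0,0,0,0,0,0],
  ],
)

```text
time: 17.2
ee_pos: [0.5302, -0.1863, 0.0528]
eef_rot: [0.992, 0.124, -0.0, 0.0]
ft_force: [-3.3, 0.1, 4.2]
width: 0.0593
```

Emit:
step_arm(
  commands=[
    [0,0,0,0,0,0],
    [0,0,0,0,0,0],
    [0,0,0,0,0,0],
    [0,0,0,0,0,0],
    [0,0,-0.01,0,0,0],
    [0,0,-0.02,0,0,0],
    [0,0,-0.04,0,0,0],
    [0,0,-0.045,0,0,0],
    [0,0,-0.045,0,0,0],
    [0,0,-0.045,0,0,0],
    [0,0,-0.035,0,0,0],
    [0,0,0,0,0,0],
  ],
  gripper=1,
)

```text
time: 18.4
ee_pos: [0.532, -0.1857, 0.298]
eef_rot: [0.992, 0.124, 0.003, 0.002]
ft_force: [0.2, -0.4, 0.0]
width: 0.0872
```

Emit:
step_arm(
  commands=[
    [0,0.035,0,0,0,0],
    [0,0.035,0,0,0,0],
    [0,0.035,0,0,0,0],
    [0,0.035,0,0,0,0],
    [0,0.034,0,0,0,0],
    [0,0,0,0,0,0],
    [0,0,0,0,0,0],
  ],
  gripper=0,
)

```text
time: 19.1
ee_pos: [0.573, -0.3549, 0.2921]
eef_rot: [0.992, 0.124, -0.0, -0.001]
ft_force: [-0.1, 0.6, -0.1]
width: 0.0388
```

```bash
cat >> h.py <<'E'
BC=np.array([.530,-.185]);EX=np.array([.2525,-.9676]);EY=np.array([.9676,.2525])
def box():
    s,M=st();d=np.array(s["ee_pos"][:2])-BC;print("box xyz",np.round([d@EX,d@EY,s["ee_pos"][2]],4))
E
python3 - <<'E'
from h import *
box()
c=get_calibration("top");cs=get_calibration("scene");X=[*BC,.044]
t=camera("top");s=camera("scene")
print("pred ball px",proj(c,X),proj(cs,X))
for im in(t,s):print(blob(im,lambda h:(h[...,0]>160)&(h[...,0]<=179)&(h[...,1]>50)&(h[...,2]>80)))
a=cv2.resize(t[145:270,275:415],None,fx=3,fy=3);b=cv2.resize(s[60:250,80:230],(296,375))
cv2.imwrite("pics/ball.png",np.hstack([a,b])[:,:,::-1])
E
```

```text
t 19.1 p [ 0.573  -0.3549  0.2921] jaw 14.25 tilt [-0.     0.001] F [-0.1  0.6 -0.1] w 0.0388 q [ 1.12  0.63 -1.06  1.19  0.54  1.6   0.43]
box xyz [ 0.1753 -0.0013  0.2921]
pred ball px [[330.74023483 216.72804608]] [[177.82623435 204.94021555]]
[([320, 207, 23, 22, 382], [330.7, 217.2])]
[([167, 193, 23, 23, 414], [177.9, 204.1])]
```

View pics/ball.png

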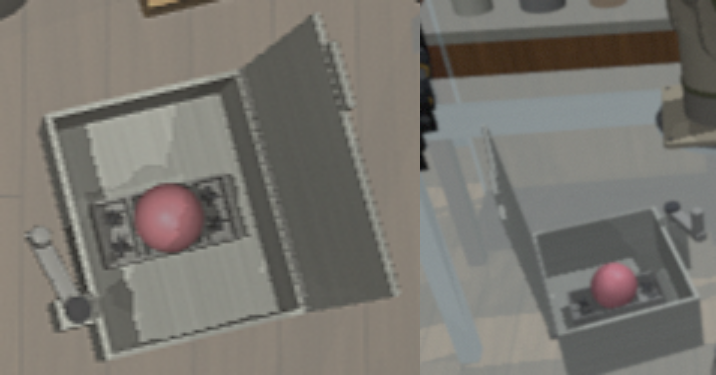

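The ball sits in the middle well, matching the predicted pixels within 1 px in both views. Now I'll push the lid over from its outer face along its arc.

Emit:
step_arm(
  commands=[
    [0,0,0.02,0,0,0],
    [0,0,0.02,0,0,0],
    [0,0,0.017,0,0,0],
    [0,-0.0125,0,0,0,0],
    [0,-0.0125,0,0,0,0],
    [0,-0.0125,0,0,0,0],
    [0,-0.0125,0,0,0,0],
    [0,-0.0125,0,0,0,0],
    [0,0,0,0,0,0],
  ],
)

```text
time: 20.1
ee_pos: [0.5577, -0.2923, 0.2364]
eef_rot: [0.992, 0.125, 0.0, 0.001]
ft_force: [0.6, -0.0, 0.6]
width: 0.0001
```

Emit:
step_arm(
  commands=[
    [0,-0.012,0,0,0,0],
    [0,-0.012,0,0,0,0],
    [0,-0.0118,0.0015,0,0,0],
    [0,-0.0118,0.0015,0,0,0],
    [0,-0.0113,0.0036,0,0,0],
    [0,-0.0113,0.0036,0,0,0],
    [0,-0.0105,0.0055,0,0,0],
    [0,-0.0105,0.0055,0,0,0],
  ],
)

```text
time: 20.9
ee_pos: [0.5349, -0.2048, 0.2139]
eef_rot: [0.992, 0.124, 0.0, -0.0]
ft_force: [0.4, -2.6, 0.1]
width: 0.0007
```

Emit:
step_arm(
  commands=[
    [0,-0.0095,0.0072,0,0,0],
    [0,-0.0095,0.0072,0,0,0],
    [0,-0.008,0.0088,0,0,0],
    [0,-0.008,0.0088,0,0,0],
    [0,-0.0064,0.01,0,0,0],
    [0,-0.0064,0.01,0,0,0],
    [0,-0.0045,0.011,0,0,0],
    [0,-0.0045,0.011,0,0,0],
    [0,-0.0026,0.0116,0,0,0],
    [0,-0.0026,0.0116,0,0,0],
  ],
)

```text
time: 21.9
ee_pos: [0.5198, -0.1457, 0.1161]
eef_rot: [0.992, 0.124, -0.0, -0.0]
ft_force: [0.4, -1.5, 0.5]
width: 0.0005
```

Emit:
step_arm(
  commands=[
    [0,-0.0005,0.005,0,0,0],
    [0,-0.0005,0.004,0,0,0],
    [0,0,0.003,0,0,0],
    [0,0,0.001,0,0,0],
    [0,0,0,0,0,0],
  ],
)

```text
time: 22.4
ee_pos: [0.5196, -0.1449, 0.1054]
eef_rot: [0.992, 0.124, -0.0, 0.0]
ft_force: [-9.0, 1.2, 16.6]
width: 0.0003
```

```bash
python3 - <<'E'
from h import *
box()
E
```

```text
t 22.4 p [ 0.5196 -0.1449  0.1054] jaw 14.26 tilt [-0.001 -0.001] F [-9.   1.2 16.6] w 0.0003 q [ 1.1   0.52 -1.12  1.8   0.51  1.15  0.06]
box xyz [-0.0415  0.      0.1054]
```

The lid is down, with the fingertip at 86.4 mm and 16 N. I'll lift, turn the jaw to the catch's tangent and look at the knob from above.

Emit:
step_arm(
  commands=[
    [0,0,-0.015,0,0,0],
    [0,0,-0.03,0,0,0],
    [0,0,-0.035,0,0,0],
    [0,-0.026,-0.015,0,0,0],
    [0.002,-0.026,0,0,0,0],
    [0,-0.0255,0,0,0,0],
    [0,0,0,0,0,-0.1441],
    [0,0,0,0,0,-0.1441],
    [0,0,0,0,0,-0.1441],
    [0,0,0,0,0,-0.1441],
    [0,0,0,0,0,-0.1441],
    [0,0,0,0,0,-0.1441],
  ],
  gripper=0.36,
)

```text
time: 23.6
ee_pos: [0.5027, -0.0694, 0.1998]
eef_rot: [0.847, 0.531, 0.0, 0.0]
ft_force: [-0.7, 1.0, 0.3]
width: 0.0313
```

Emit:
step_arm(
  commands=[
    [0,0,0,0,0,-0.1441],
    [0,0,0,0,0,-0.1441],
    [0,0,0,0,0,-0.1441],
    [0,0,0,0,0,-0.1441],
    [0,0,0,0,0,-0.1441],
    [0,0,0,0,0,-0.1441],
    [0,0,0,0,0,-0.1441],
    [0,0,0,0,0,0],
    [0,0,0,0,0,0],
  ],
)

```text
time: 24.5
ee_pos: [0.5026, -0.0694, 0.1995]
eef_rot: [0.49, 0.872, 0.0, 0.0]
ft_force: [0.2, 0.2, 0.6]
width: 0.0314
```

```bash
python3 - <<'E'
from h import *
box()
c=get_calibration("wrist");w=camera("wrist");cv2.imwrite("pics/w4.png",w[:,:,::-1])
import json;json.dump({k:np.array(v).tolist() for k,v in c.items()},open("w4.json","w"))
P=lambda x,y,z:[*(BC+x*EX+y*EY),z]
print(proj(c,[P(-.119,.002,.133),P(-.1,-.06,.101),P(-.085,.105,.086),P(-.085,-.105,.086)]).round(0))
E
```

```text
t 24.5 p [ 0.5026 -0.0694  0.1995] jaw 121.34 tilt [ 0.001 -0.   ] F [0.2 0.2 0.6] w 0.0314 q [ 1.24  0.47 -1.45  1.78  0.48  1.33  1.8 ]
box xyz [-0.1188  0.0027  0.1995]
[[255. 224.]
 [255. 118.]
 [182. 301.]
 [253.  46.]]
```

View pics/w4.png

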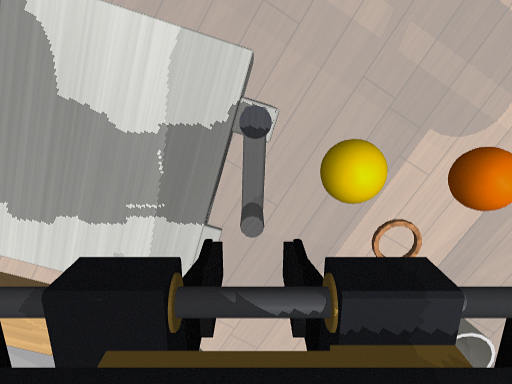

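The wrist view shows the lid shut, the pivot at (256,121) and the knob at (252,226), 3 px from the prediction. I'll lower a loose cage over the knob and swing it around the pivot.

Emit:
step_arm(
  commands=[
    [0,0,0.02,0,0,0],
    [0,0,0.02,0,0,0],
    [0,0,0.015,0,0,0],
    [0,0,0.012,0,0,0],
    [0,0,0.0075,0,0,0],
    [0,0,0,0,0,0],
  ],
)

```text
time: 25.15
ee_pos: [0.5022, -0.0692, 0.124]
eef_rot: [0.488, 0.873, -0.0, -0.0]
ft_force: [-0.1, 0.4, 0.2]
width: 0.0307
```

Emit:
step_arm(
  commands=[
    [0,0,0,0,0,0],
    [0,0,0,0,0,0],
    [0,0,0,0,0,0],
  ],
  gripper=0.23,
  grip_force=5,
)

```text
time: 25.45
ee_pos: [0.5028, -0.0693, 0.1251]
eef_rot: [0.488, 0.873, 0.0, 0.0]
ft_force: [0.2, -0.1, -0.0]
width: 0.0215
```

```bash
python3 - <<'E'
from h import *
box()
E
```

```text
t 25.45 p [ 0.5028 -0.0693  0.1251] jaw 121.59 tilt [ 0.001 -0.   ] F [ 0.2 -0.1 -0. ] w 0.0215 q [ 1.15  0.54 -1.35  1.86  0.57  1.21  1.74]
box xyz [-0.1188  0.0028  0.1251]
```

Emit:
step_arm(
  commands=[
    [-0.0093,-0.0007,0,0,0,0.144],
    [-0.0093,-0.0007,0,0,0,0.144],
    [-0.0093,-0.0007,0,0,0,0.144],
    [-0.0093,-0.0007,0,0,0,0.144],
  ],
)

```text
time: 25.85
ee_pos: [0.512, -0.1048, 0.1249]
eef_rot: [0.718, 0.696, 0.0, -0.0]
ft_force: [-1.7, 1.5, 0.0]
width: 0.0199
```

Emit:
step_arm(
  commands=[
    [-0.0093,-0.0007,0,0,0,0.144],
    [-0.0093,-0.0007,0,0,0,0.144],
    [-0.0093,-0.0007,0,0,0,0.144],
    [-0.0093,-0.0007,0,0,0,0.144],
    [-0.0093,-0.0007,0,0,0,0.144],
    [-0.0093,-0.0007,0,0,0,0.144],
  ],
)

```text
time: 26.45
ee_pos: [0.488, -0.1534, 0.125]
eef_rot: [0.943, 0.332, 0.0, 0.0]
ft_force: [0.4, 1.8, 0.2]
width: 0.0199
```

Emit:
step_arm(
  commands=[
    [-0.0093,-0.0007,0,0,0,0.144],
    [-0.0093,-0.0007,0,0,0,0.144],
    [0,0,0,0,0,0],
  ],
)

```text
time: 26.75
ee_pos: [0.4714, -0.1636, 0.125]
eef_rot: [0.981, 0.194, -0.0, 0.001]
ft_force: [-0.2, -0.9, 0.8]
width: 0.0205
```

```bash
python3 - <<'E'
from h import *
box()
E
```

```text
t 26.75 p [ 0.4714 -0.1636  0.125 ] jaw 22.41 tilt [ 0.    -0.001] F [-0.2 -0.9  0.8] w 0.0205 q [ 1.13  0.31 -1.    1.89  0.29  1.1   0.41]
box xyz [-0.0355 -0.0513  0.125 ]
```

Emit:
step_arm(
  commands=[
    [-0.0088,-0.0006,0,0,0,0.136],
    [-0.001,0,0,0,0,0],
    [0,0,0,0,0,0],
  ],
)

```text
time: 27.05
ee_pos: [0.4628, -0.166, 0.1248]
eef_rot: [0.991, 0.132, 0.0, 0.0]
ft_force: [1.1, -0.3, -0.5]
width: 0.0198
```

Emit:
step_arm(
  commands=[
    [-0.0015,0,0,0,0,0],
    [0,0,0,0,0,0],
    [0,0,0,0,0,0],
  ],
)

```text
time: 27.35
ee_pos: [0.4617, -0.1662, 0.1248]
eef_rot: [0.992, 0.13, 0.001, -0.0]
ft_force: [3.4, 0.2, -0.0]
width: 0.0201
```

Emit:
step_arm(
  commands=[
    [-0.001,0,0,0,0,0],
    [0,0,0,0,0,0],
    [0,0,0,0,0,0],
  ],
)

```text
time: 27.65
ee_pos: [0.4615, -0.1662, 0.1249]
eef_rot: [0.992, 0.13, 0.002, -0.0]
ft_force: [9.0, 0.9, -4.6]
width: 0.0204
```

The push stalled at 9 N with the knob at about y = -59.5 mm in the box frame, so the catch is against its stop. I'll open, lift clear and check.

Emit:
step_arm(
  commands=[
    [0.001,0,0,0,0,0],
    [0,0,0,0,0,0],
    [0,0,0,0,0,0],
    [0,0,-0.02,0,0,0],
    [0,0,-0.04,0,0,0],
    [0,0,-0.045,0,0,0],
    [0,0,-0.045,0,0,0],
    [0,-0.045,0,0,0,0],
    [0,-0.045,0,0,0,0],
    [0,-0.045,0,0,0,0],
    [0,-0.045,0,0,0,0],
    [0,0,0,0,0,0],
  ],
  gripper=0.4,
)

```text
time: 28.85
ee_pos: [0.4141, 0.0128, 0.2747]
eef_rot: [0.991, 0.132, -0.0, 0.002]
ft_force: [0.5, -0.4, -0.9]
width: 0.0349
```

```bash
python3 - <<'E'
from h import *
st()
t=camera("top");s=camera("scene")
a=cv2.resize(t[110:290,90:420],(640,349));b=cv2.resize(s[130:230,100:400],(640,213))
cv2.imwrite("pics/end.png",np.vstack([a,b])[:,:,::-1])
c=get_calibration("top");P=lambda x,y,z:[*(BC+x*EX+y*EY),z]
p=proj(c,[P(-.035,-.06,.133),P(-.1,-.06,.101)]);print(((p-[90,110])*640/330).round(0))
E
```

```text
t 28.85 p [0.4141 0.0128 0.2747] jaw 15.22 tilt [-0.    -0.004] F [ 0.5 -0.4 -0.9] w 0.0349 q [ 1.17 -0.25 -1.11  1.87 -0.22  1.38  0.38]
[[464. 254.]
 [409. 267.]]
```

View pics/end.png

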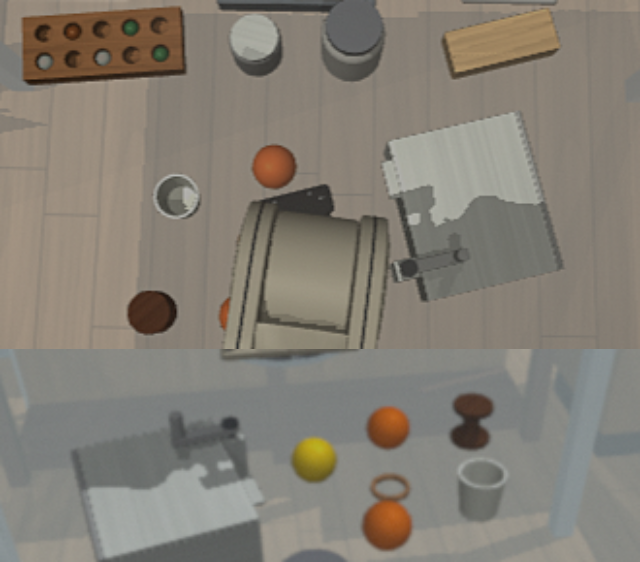

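The lid is shut flat and the catch lies straight across it, with the knob at (462,254) against a predicted (464,254). The bystanders in view stand where they were, so I'm handing in.

```bash
python3 -c "
from bench import *
print(close_job())"
```

```text
the job is handed in; nothing more can be done
None
```

The job is done and handed in at about 29 s of the 72 s allowed. The dish is set down flat in the box with the pink ball in its middle well, the lid is shut, and the catch is swung across it.

- **Dish:** the top view showed it lying flat and square in the box.
- **Ball:** after release it matched the predicted seated position within about 1 px in both the top and scene views.
- **Lid:** I pushed until the fingertip stopped at 86.4 mm (shut is 86 mm) with about 17 N. The wrist and top views afterwards showed it flat.
- **Catch:** the final push stalled at 9 N against the stop. The knob was within about 2 px of its closed position in the last picture.
- **Bystanders:** all of those in view looked undisturbed. In the last top view the arm hid the yellow ball and part of one orange ball, but the scene view showed the yellow and both orange balls in place.

The top camera read about 3–5 mm off the wrist camera for the dish, so I used the wrist's values for the two grasps. I viewed 11 pictures, one over budget.

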